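Kit three bolts and grease the bearing block

TASK

Get the bearing block ready for fitting: first count three of the four bolts from the pad into the kit tray, no more and no fewer. Then take the push grease gun out of its stand and press its coupler squarely, in line with the nipple, onto the tilted nipple on the block until it snaps on, and keep pushing until the gun's spring is about half compressed. Finish while still holding the gun there, gripped and pressed on, and leave the mouse, jar and screwdriver where they are.

Things in the scene. Friction and masses are not known exactly. Their poses are not given: they have to be found in the camera images.
- bolt0: One of four identical loose steel hex bolts, at the start standing upside down (head below, shank straight up) on the pad: head 20 mm wide and 8 mm high, shank 12 mm diameter and 40 mm long, 48 mm in all, 60 g. Origin: centre of the head's outer face (its underside as it stands); z runs along the shank, away from the head.
- bolt1: One of four identical loose steel hex bolts, at the start standing upside down (head below, shank straight up) on the pad: head 20 mm wide and 8 mm high, shank 12 mm diameter and 40 mm long, 48 mm in all, 60 g. Origin: centre of the head's outer face (its underside as it stands); z runs along the shank, away from the head.
- bolt2: One of four identical loose steel hex bolts, at the start standing upside down (head below, shank straight up) on the pad: head 20 mm wide and 8 mm high, shank 12 mm diameter and 40 mm long, 48 mm in all, 60 g. Origin: centre of the head's outer face (its underside as it stands); z runs along the shank, away from the head.
- bolt3: One of four identical loose steel hex bolts, at the start standing upside down (head below, shank straight up) on the pad: head 20 mm wide and 8 mm high, shank 12 mm diameter and 40 mm long, 48 mm in all, 60 g. Origin: centre of the head's outer face (its underside as it stands); z runs along the shank, away from the head.
- pad: Fixed grey bench pad, 170 x 170 x 4 mm, on which the four bolts stand in a 2 by 2 grid of about 80 mm pitch (each up to 8 mm off). Origin: centre of its underside, on the bench.
- tray: Fixed open aluminium kit tray, 160 mm (its x) x 115 mm (its y) x 22 mm high outside, walls and floor 3 mm thick, inside 154 x 109 mm. Origin: centre of its underside, on the bench.
- stand: Fixed gun stand: an upright aluminium tube, 54 mm outside and 42 mm inside diameter, its top rim 100 mm above the bench, on a 100 x 100 x 4 mm foot plate. The gun hangs in it by its flange. Origin: centre of the foot's underside, on the bench.
- gun: Loose push grease gun, round, 143 mm long, 420 g, hanging coupler down in the stand. Origin: centre of the barrel's lower end; z along its axis, away from the coupler. Along z: barrel 34 mm diameter, 0 to 45 mm; flange 52 mm, 45 to 51 mm; black grip 26 mm, 51 to 95 mm (the end). Grip it across the black grip, fingertips just above or on the flange, which then takes the push.
- gun_grip (a point): Point on the gun's axis in the middle of its black grip, 22 mm above the flange's upper face (73 mm along z from the gun's origin). With the tool centre point here the fingertips clear the flange by about 3 mm.
- coupler_mouth (a point): Centre of the coupler's open mouth, on the gun's axis, the lowest point of the gun (48 mm below the gun's origin while the spring is relaxed). The coupler is a steel cup, 32 mm outside and 24 mm bore; four small sprung jaws inside it, 4 mm behind the mouth, leave a 12 mm opening.
- coupler_seat (a point): Point on the gun's axis 11 mm inside the mouth (37 mm below the gun's origin while relaxed): the centre of the nipple's ball lies here once the jaws have snapped over it. The ball meets the jaws when it is about 13 mm short of this; it snaps in under a light push of 2 to 5 N, and firm resistance (9 N and up) begins only once it is seated.
- nozzle (a joint): Spring travel of the coupler into the gun, m: 0 relaxed (coupler fully out), 0.020 bottomed. The spring starts to give at about 9 N (so the coupler snaps on first), takes about 13 N at half travel and 17 N when bottomed. As it gives, gun body and grip move on by this travel while coupler and shank stay on the nipple.
- block: Fixed grey cast bearing block, 90 (x) x 66 (y) mm, top face 48 mm above the bench, on a 116 x 92 x 12 mm steel foot, with three empty bolt holes. Origin: centre of the underside, on the bench. The nipple stands on the centre of its top and leans about 22 degrees from vertical towards the block's -x side, roughly towards the robot.
- nipple: Fixed ball-head grease nipple: brass base 20 mm diameter, 13 mm long, then a steel neck 10 mm diameter and a steel ball 16 mm diameter. Origin: foot of the nipple at the block's top face; z is the nipple's axis, pointing outwards (up and leaning 0.38 rad). The coupler must come on along this axis, gun z in line with nipple z.
- nipple_ball (a point): Centre of the nipple's 16 mm ball, 30 mm along the nipple's axis from its foot.
- mouse: Loose black computer mouse, 60 x 105 x 31 mm; leave alone. Origin: centre of its underside.
- jar: Loose grey jar with steel lid, 60 mm diameter, 65 mm high; leave alone. Origin: centre of its underside.
- screwdriver: Loose black-handled screwdriver lying on the bench; leave alone. Origin: under its middle.

How it is judged:
By the outcome, as a careful person would: the job done as asked, in the order asked, and still so for the second after the job is handed in, while the arm keeps its last pose, push and grip.
It also fails if it takes over 72 s, if anything falls off the work surface, if the arm or the gripper's body presses on something with over 40 N, if the wrist force passes 120 N, or if a joint passes its speed limit or range.

ROBOT

A 7-joint arm with a two-finger parallel gripper is mounted at the origin on the work surface. World frame = base frame: x ahead of the robot, y to its left, z up, the work surface at z = 0. Lengths are in mm, angles in rad, forces in N, time in s.
With the tool pointing down it reaches from about 400 to 875 mm from the base axis. Payload 4.4 kg.
Tool frame: the origin (TCP) lies between the finger pads, 19 mm behind the fingertips; this is the grasp point; z points along the fingers, y is the line along which they close (so a half turn about z gives the same grasp; the last joint's range is limited). The gripper opens to 85 mm and grips with 20 to 120 N. Pads are 22 mm wide; open, the fingers measure 114 mm over their backs; the gripper's body (76 mm by 85 mm) begins 54 mm behind the grasp point. The pads swing forward as they close: fully open they stand 13 mm farther back than shut.
Start: joints at [1.103, 0.628, 0.038, 1.517, -0.027, 0.996, -0.02], TCP at [254.227, -598.236, 250.013] pointing down, gripper open.
Joint ranges: [-3.06, 3.06], [-0.37, 2.12], [-1.25, 1.32], [0.18, 2.47], [-1.1, 4.24], [0.23, 1.98], [-2.94, 2.94]. Speed limits (rad/s): [2.57, 2.57, 3.14, 3.14, 3.14, 3.14, 3.14].

INTERFACE

Orientations are given as [roll, pitch, yaw] about the fixed x, y, z axes, in that order (R = Rz(yaw) Ry(pitch) Rx(roll)).
In Python, from cell import ctrl gives the robot as it stands.
- The arm moves only by the tool carry_out, never from a script. Its argument "deltas" is one flat list of numbers, 7 for each row, row after row: the turn, a rotation vector about the tool's x, y, z in degrees, then the shift along the tool's x, y, z in m, then the closure, from -1 (fully open) to 1 (shut). In form: [wx, wy, wz, dx, dy, dz, claw, wx, wy, wz, dx, dy, dz, claw, ...]. A call has 1 to 12 rows; each row shifts and turns the commanded pose from where the row before left it, along the tool's axes as they then stand; what a row does not reach is not made up. A row lasts 1/8 s, in which the tool goes at most 62.5 mm and 10.7 degrees, less where a joint would pass 70% of its speed; a pose out of reach is approached as far as the arm can. A call with a gripper value outside its range is refused whole. The fingers move at their own pace and stop on an object; the grip force is fixed at half the most. Time passes only in rows, so rows that do not move let the fingers close. It gives the time, the measured TCP pose, the force, the opening and the grip force at its end, in the units of the state.
- ctrl.read_state(): the state, without advancing time (a new reading comes with each control period).
- ctrl.get_image(name): name is "scene" or "top"; returns the picture (384x512x3 uint8, red, green, blue); there is no depth.
- ctrl.calibration(name): a dict with "mtx" (3x3 intrinsics, pixels), "R" (3x3) and "t" (3): a world point X has camera coordinates R X + t. Camera axes: x right, y down, z forward; pixel columns grow to the right and rows downward; lengths in mm; the calibration is good to about 2 mm. A picture is of the moment at which its call begins. calibration takes no time and is no camera call.
- ctrl.finish_job(): hands the job in; it is judged then, once.
The state is a dict: "clock": time; "qpos": joint angles; "qd": joint speeds; "tau": joint torques, N m; "eef_pos": TCP position; "tool_rot": TCP orientation; "force": force on the tool from outside, world axes, zero at the start; "torque": the same for the moment, N m; "width": finger opening in mm; "gripper_force": force on a finger pad.
Only numpy, scipy, OpenCV 4.12 (cv2) and the standard library are available. Lean on these libraries where they do the work, as an engineer would, in place of code of your own. Each camera call takes 0.05 s, during which the arm holds its last target. There are 200 camera calls.

## Working session

There is one attempt and no reset: what is moved stays moved. The work goes in short steps, Python scripts to look and compute and a tool call to move; the robot and the scene stay as the last step left them, time stands still between calls to the robot, and variables do not carry over. Pictures are saved under pics/ and viewed, at most 10 in all, crops included, and the job is handed in when it is done.

Besides the shell and the picture viewer there is one more tool, called after "Call:" by a JSON object that holds its "method" and its "body", one argument or row to a line. carry_out: Moves the arm, as the interface text tells. Its arguments: {"type":"object","properties":{"deltas":{"type":"array"}},"required":["deltas"]}

```bash
ls; mkdir -p pics; python3 - <<'E'
from cell import ctrl
import cv2
s=ctrl.read_state();print(s)
for n in("scene","top"):
    im=ctrl.get_image(n);cv2.imwrite(f"pics/{n}0.png",im[:,:,::-1]);c=ctrl.calibration(n);print(n,c["mtx"].tolist(),c["R"].tolist(),c["t"].tolist())
E
```

```text
pics
{'clock': 0.0, 'qpos': array([ 1.10320531,  0.62937784,  0.03842797,  1.51840307, -0.02698449,
        0.99628889, -0.02001164]), 'qd': array([-2.09051618e-03,  1.04746938e-04,  1.17436013e-03,  4.80511528e-05,
       -2.05837576e-04, -9.92898806e-04, -1.61762915e-04]), 'tau': array([-8.98243161e-05, -5.63404262e+01,  1.22634597e+00, -1.93449068e+01,
        1.10638066e-02,  1.05835733e-02,  3.43436080e-07]), 'eef_pos': array([ 253.9853756 , -597.66281334,  249.05704246]), 'tool_rot': array([-3.13963350e+00,  3.30765656e-05,  4.01798368e-01]), 'force': array([ 0.87806481, -0.50337894, -1.17139592]), 'torque': array([0.02314184, 0.00520999, 0.0353576 ]), 'gripper_force': 0.0, 'width': 85.3975672798656}
scene [[353.7100906298768, 0.0, 252.33688361859117], [0.0, 353.7100906298768, 193.05549125775414], [0.0, 0.0, 1.0]] [[-0.6102914110524744, 0.7919327088838543, -0.0196717613715772], [0.42861918583814657, 0.3092217638531106, -0.8489213710886395], [-0.6662056642862053, -0.5265211157773748, -0.5281529395104456]] [405.17188640563563, -156.48865367655532, 1310.2779881841436]
top [[348.9929925843424, 0.0, 254.19196200806113], [0.0, 348.9929925843424, 193.00026989092126], [0.0, 0.0, 1.0]] [[-0.017295803824328077, -0.9998027115352346, -0.009766943066423199], [-0.997884945598434, 0.01787317728361168, -0.0624994790522203], [0.06266171493089459, 0.008665306721690845, -0.9979972053775193]] [-40.07813797636801, 588.5171245304056, 993.7138894927277]
```

View pics/scene0.png

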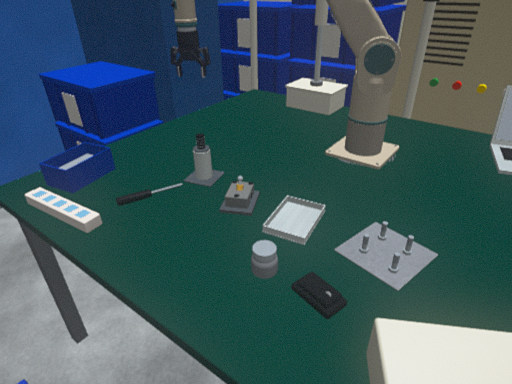

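View pics/top0.png

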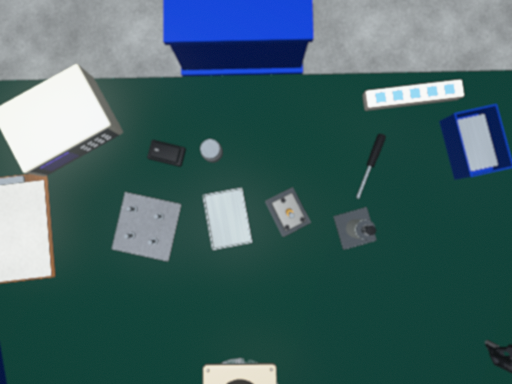

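Scene: bolts at scene (365,242),(384,230),(409,245),(395,262); gun (203,160); nipple (240,185). Top: pad (147,226), tray (228,218), block (288,212), stand (356,229). Next: enlarged, frame-averaged crops.

```bash
cat > h.py <<'E'
import numpy as np,cv2
from cell import ctrl
C={n:ctrl.calibration(n) for n in("scene","top")}
def ray(n,p):
    c=C[n];R=np.array(c["R"]);t=np.array(c["t"]);o=-R.T@t
    d=R.T@np.linalg.solve(c["mtx"],[p[0],p[1],1]);return o,d/np.linalg.norm(d)
def onz(n,p,z):
    o,d=ray(n,p);return o+d*(z-o[2])/d[2]
def tri(ps,pt):
    o1,d1=ray("scene",ps);o2,d2=ray("top",pt)
    s=np.linalg.lstsq(np.c_[d1,-d2],o2-o1,rcond=None)[0]
    a,b=o1+s[0]*d1,o2+s[1]*d2;return (a+b)/2,np.linalg.norm(a-b)
def proj(n,X):
    c=C[n];q=np.array(c["mtx"])@(np.array(c["R"])@X+c["t"]);return q[:2]/q[2]
def avg(n,k=5): return np.mean([ctrl.get_image(n).astype(float) for _ in range(k)],0)
E
python3 - <<'E'
from h import *
a={n:avg(n) for n in C};np.savez("im.npz",**a)
f=lambda im,x,y,w,h,s:cv2.resize(im[y:y+h,x:x+w],None,fx=s,fy=s,interpolation=cv2.INTER_CUBIC).clip(0,255).astype(np.uint8)
o=np.zeros((600,800,3),np.uint8)
t=f(a["top"],105,185,280,85,2.85);s=f(a["scene"],180,125,264,160,2.1)
o[:t.shape[0],:t.shape[1]]=t;o[250:250+s.shape[0],:s.shape[1]]=s
cv2.imwrite("pics/c1.png",o[:,:,::-1])
for n,box in(("top",(105,185,100,85)),("scene",(330,215,110,75))):
    pass
o2=np.zeros((600,800,3),np.uint8)
A=f(a["top"],110,190,75,75,4);o2[:300,:300]=A
B=f(a["scene"],334,216,106,70,4.6);o2[:B.shape[0],305:305+B.shape[1]]=B
D=f(a["scene"],180,130,85,85,3.4);o2[310:310+D.shape[0],:D.shape[1]]=D[:289]
E_=f(a["top"],262,182,118,70,4.2);E_=E_[:,:];o2[326:326+E_.shape[0]-21,300:300+E_.shape[1]]=E_[:273]
cv2.imwrite("pics/c2.png",o2[:,:,::-1])
E
```

```text
(no output)
```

View pics/c2.png

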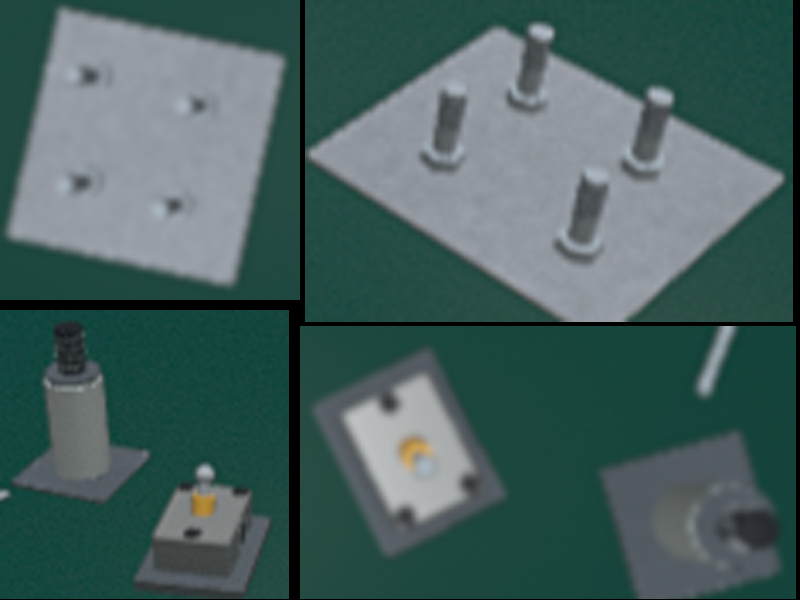

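Crop shows four bolts with bright shank tops (top-crop (78,75),(188,105),(68,183),(166,207); scene-crop (540,33),(453,90),(658,97),(594,175)), gun grip end (70,328)/(757,530), nipple ball (206,470)/(425,467), block foot corners in top-crop (432,348),(505,494),(390,556),(313,408).

```bash
python3 - <<'E'
from h import *
np.set_printoptions(precision=1,suppress=True)
A=lambda p:((p[0]+.5)/4-.5+110,(p[1]+.5)/4-.5+190)
B=lambda p:((p[0]-305+.5)/4.6-.5+334,(p[1]+.5)/4.6-.5+216)
D=lambda p:((p[0]+.5)/3.4-.5+180,(p[1]-310+.5)/3.4-.5+130)
E=lambda p:((p[0]-300+.5)/4.2-.5+262,(p[1]-326+.5)/4.2-.5+182)
im=np.load("im.npz")
# order: top crop TL,TR,BL,BR ; match by epipolar gap
T=[(78,75),(188,105),(68,183),(166,207)];S=[(540,33),(453,90),(658,97),(594,175)]
for i,t in enumerate(T):
    # refine bright centroid
    x,y=A(t);g=im["top"].mean(2);w=g[int(y)-3:int(y)+5,int(x)-3:int(x)+5];
    print("bolt",i,np.array(A(t)),"top@52",onz("top",A(t),52),[(j,tri(B(s),A(t))) for j,s in enumerate(S) if tri(B(s),A(t))[1]<12 and abs(tri(B(s),A(t))[0][2]-52)<25])
for s in S: print("scene@52",onz("scene",B(s),52))
print("gun top",tri(D((70,328)),E((757,530))),onz("scene",D((70,328)),150),onz("top",E((757,530)),150))
# flange rim centre z=106 in scene; 
print("ball",tri(D((206,470)),E((425,467))))
print("nip foot",onz("top",E((413,452)),61))
F=np.array([onz("top",E(p),12)for p in((432,348),(505,494),(390,556),(313,408))]);print("foot",F,F.mean(0));
for a,b in((2,3),(1,0),(1,2),(0,3)):
    d=F[b]-F[a];print(np.degrees(np.arctan2(d[1],d[0])),np.linalg.norm(d))
# masks in top: non green
hsv=cv2.cvtColor(im["top"].clip(0,255).astype(np.uint8),cv2.COLOR_RGB2HSV)
m=((hsv[...,1]<90)).astype(np.uint8)*255;m=cv2.morphologyEx(m,cv2.MORPH_OPEN,np.ones((3,3)))
cs,_=cv2.findContours(m,cv2.RETR_EXTERNAL,cv2.CHAIN_APPROX_NONE)
for c in cs:
    (x,y),wh,a=cv2.minAreaRect(c)
    if 100<x<400 and 120<y<280 and wh[0]*wh[1]>100:
        h=22 if 200<x<250 else 4 if x<190 else 12 if x<320 else 4
        q=np.array([onz("top",p,h) for p in cv2.boxPoints(((x,y),wh,a))]);e=q[1]-q[0];f=q[2]-q[1]
        print((x,y),wh,"c",q.mean(0),np.linalg.norm(e),np.degrees(np.arctan2(e[1],e[0])),np.linalg.norm(f),np.degrees(np.arctan2(f[1],f[0])))
E
```

```text
bolt 0 [129.1 208.4] top@52 [548.7 300.8  52. ] [(3, (array([548.5, 302.3,  49.3]), np.float64(1.1620070454334757)))]
bolt 1 [156.6 215.9] top@52 [526.4 223.4  52. ] [(1, (array([526.2, 224.8,  48.7]), np.float64(0.921355133114858)))]
bolt 2 [126.6 235.4] top@52 [473.5 307.4  52. ] [(2, (array([473.2, 308.6,  49.7]), np.float64(0.756204570163264)))]
bolt 3 [151.1 241.4] top@52 [455.7 238.8  52. ] [(0, (array([454.7, 241.5,  48.3]), np.float64(3.450488664993492)))]
scene@52 [458.5 244.1  52. ]
scene@52 [530.  226.4  52. ]
scene@52 [476.  309.4  52. ]
scene@52 [551.3 303.3  52. ]
gun top (array([ 480.8, -341.2,  145.7]), np.float64(0.7364292541472435)) [ 487.9 -333.   150. ] [ 481.2 -340.1  150. ]
ball (array([ 521.8, -150.8,   78.7]), np.float64(0.009622302880839534))
nip foot [ 531.8 -144.8   61. ]
foot [[ 604.  -164.    12. ]
 [ 502.1 -211.9   12. ]
 [ 460.9 -131.7   12. ]
 [ 563.8  -80.6   12. ]] [ 532.7 -147.    12. ]
26.38840991384896 114.866011737806
25.151299970430454 112.60525392844202
117.17952471273792 90.19204103598827
115.74398413740627 92.62044538242549
(355.4191284179687
[... 518 characters left out ...]
(226.68702697753906, 218.40982055664062) (58.59632873535156, 43.227996826171875) c [516.1  30.   22. ] 125.04377620260327 -80.51115961952343 168.37904636111074 -170.41591092503805
(165.941162109375, 152.7353057861328) (34.68259048461914, 19.402849197387695) c [713.1 209.7   4. ] 57.96479848524873 -13.91620701709757 103.88380018688139 -105.19760129973996
(211.00001525878906, 150.0) (24.041629791259766, 21.21320343017578) c [715.4  73.3  22. ] 61.98588305203846 -45.50118258373834 70.88177277175676 -136.15132340493162
(369.2069091796875, 165.9827423095703) (7.427813529968262, 68.52157592773438) c [ 662.8 -390.6    4. ] 204.34300933119593 -23.58432663218621 21.808066456662566 -113.41158184849515
```

Call:
{"method": "carry_out", "body": {
  "deltas": [0,0,7.67,0,0,0,0,0,0,7.67,0,0,0,0,0,0,7.68,0,0,0,0,0,0,0,0.016,-0.048,0.005,0,0,0,0,0.016,-0.048,0.005,0,0,0,0,0.016,-0.048,0.005,0,0,0,0,0.016,-0.048,0.005,0,0,0,0,0.016,-0.048,0.005,0,0,0,0,0.016,-0.048,0.005,0,0,0,0,0.016,-0.048,0.005,0,0,0,0,0.016,-0.048,0.005,0,0,0,0,0.016,-0.048,0.005,0]
}}

```text
clock: 2.1
eef_pos: [399.0, -164.8, 205.2]
tool_rot: [3.141, -0.001, -0.0]
force: [0.4, 0.3, 0.1]
width: 42.6
gripper_force: 0.0
```

Call:
{"method": "carry_out", "body": {
  "deltas": [0,0,0,0.0161,-0.0487,0.0125,0,0,0,0,0.0161,-0.0487,0.0125,0,0,0,0,0.0161,-0.0487,0.0125,0,0,0,0,0.0161,-0.0487,0.0125,0,0,0,0,0.0161,-0.0487,0.0125,0,0,0,0,0.0161,-0.0487,0.0125,0,0,0,0,0.0161,-0.0487,0.0125,0,0,0,0,0.0161,-0.0487,0.0125,0]
}}

```text
clock: 3.1
eef_pos: [527.7, 225.2, 104.8]
tool_rot: [-3.141, -0.001, 0.0]
force: [0.6, -0.6, 0.0]
width: 42.8
gripper_force: 0.0
```

Call:
{"method": "carry_out", "body": {
  "deltas": [0,0,0,0,0,0.03,0,0,0,0,0,0,0.03,0,0,0,0,0,0,0,0,0,0,0,0,0,0,1,0,0,0,0,0,0,1,0,0,0,0,0,0,1]
}}

```text
clock: 3.85
eef_pos: [527.8, 223.6, 46.2]
tool_rot: [-3.141, -0.002, -0.0]
force: [-0.4, 0.1, 3.8]
width: 9.4
gripper_force: 58.6
```

Call:
{"method": "carry_out", "body": {
  "deltas": [0,0,0,0,0,-0.04,1,0,0,0,0,0,-0.02,1]
}}

```text
clock: 4.1
eef_pos: [527.9, 223.6, 107.1]
tool_rot: [-3.141, -0.002, -0.0]
force: [-0.7, 0.7, -1.2]
width: 9.9
gripper_force: 58.5
```

```bash
cat > look.py <<'E'
import sys
from h import *
# args: outname, n,x,y,w,h,s per panel
a=sys.argv[2:];P=[]
for i in range(0,len(a),6):
    n,(x,y,w,h),s=a[i],map(int,a[i+1:i+5]),float(a[i+5])
    P.append(cv2.resize(avg(n,3)[y:y+h,x:x+w],None,fx=s,fy=s,interpolation=cv2.INTER_CUBIC).clip(0,255).astype(np.uint8))
H=max(p.shape[0] for p in P)
o=np.hstack([np.pad(p,((0,H-p.shape[0]),(0,4),(0,0))) for p in P]);print(o.shape)
cv2.imwrite(sys.argv[1],o[:,:,::-1])
s=ctrl.read_state();print(s["clock"],s["eef_pos"],s["width"],s["gripper_force"],s["force"])
E
python3 look.py pics/c3.png scene 330 190 110 100 4 top 105 180 85 85 4
```

```text
(400, 788, 3)
4.4 [526.33029236 223.15097544 104.18306483] 9.775901640396146 58.52458119392395 [-0.00591702 -0.19583787 -1.29208433]
```

View pics/c3.png

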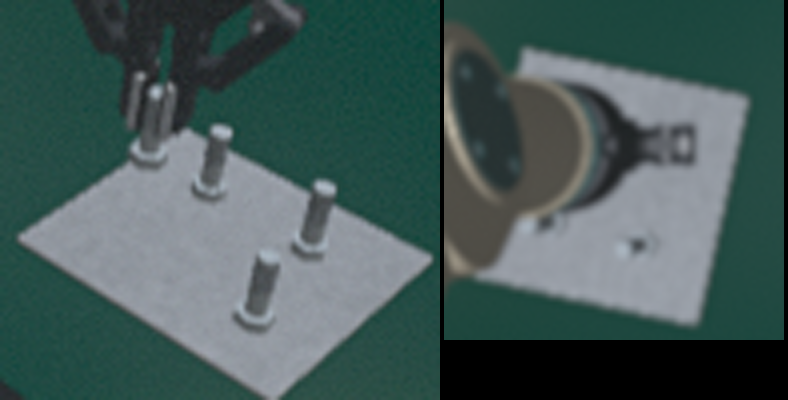

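Bolt 1 is held (scene crop (155,125)), three others still standing. On to the tray.

Call:
{"method": "carry_out", "body": {
  "deltas": [0,0,0,0.0082,0.0465,0,1,0,0,0,0.0082,0.0465,0,1,0,0,0,0.0082,0.0465,0,1,0,0,0,0.0082,0.0465,0,1,0,0,0,0,0,0.03,1,0,0,0,0,0,0.02,1,0,0,0,0,0,0.0,1]
}}

```text
clock: 5.28
eef_pos: [557.9, 37.1, 52.8]
tool_rot: [3.141, 0.005, -0.0]
force: [0.1, 0.6, -0.4]
width: 9.9
gripper_force: 58.7
```

Call:
{"method": "carry_out", "body": {
  "deltas": [0,0,0,0,0,0.007,1,0,0,0,0,0,0,1,0,0,0,0,0,0,0,0,0,0,0,0,0,0,0,0,0,0,0,-0.025,0,0,0,0,0,0,-0.035,0]
}}

```text
clock: 6.02
eef_pos: [559.2, 37.4, 108.3]
tool_rot: [3.141, 0.002, 0.0]
force: [0.0, -0.1, 0.4]
width: 42.9
gripper_force: 0.0
```

Call:
{"method": "carry_out", "body": {
  "deltas": [0,0,0,-0.0257,-0.0507,0,0,0,0,0,-0.0257,-0.0507,0,0,0,0,0,-0.0257,-0.0507,0,0,0,0,0,-0.0257,-0.0507,0,0,0,0,0,0,0,0.03,0,0,0,0,0,0,0.03,0,0,0,0,0,0,0,0,0,0,0,0,0,0,1,0,0,0,0,0,0,1,0,0,0,0,0,0,1]
}}

```text
clock: 7.28
eef_pos: [457.7, 240.3, 49.0]
tool_rot: [-3.141, -0.002, -0.0]
force: [0.4, -1.3, 4.1]
width: 9.4
gripper_force: 58.7
```

Call:
{"method": "carry_out", "body": {
  "deltas": [0,0,0,0,0,-0.03,1,0,0,0,0,0,-0.03,1,0,0,0,0.0146,0.0526,0,1,0,0,0,0.0146,0.0526,0,1,0,0,0,0.0146,0.0526,0,1,0,0,0,0.0146,0.0526,0,1,0,0,0,0,0,0.03,1,0,0,0,0,0,0.022,1,0,0,0,0,0,0,1,0,0,0,0,0,0,1]
}}

```text
clock: 8.52
eef_pos: [515.9, 29.9, 56.8]
tool_rot: [-3.142, -0.001, 0.0]
force: [-0.6, 0.5, -1.0]
width: 9.6
gripper_force: 58.8
```

Call:
{"method": "carry_out", "body": {
  "deltas": [0,0,0,0,0,0.008,1,0,0,0,0,0,0,1,0,0,0,0,0,0,0,0,0,0,0,0,0,0,0,0,0,0,0,-0.025,0,0,0,0,0,0,-0.035,0,0,0,0,0,0,0,0]
}}

```text
clock: 9.4
eef_pos: [517.2, 29.9, 110.2]
tool_rot: [-3.141, -0.005, -0.0]
force: [0.7, 0.6, -0.1]
width: 42.8
gripper_force: 0.0
```

```bash
python3 look.py pics/c4.png scene 250 190 190 100 3 top 105 180 150 85 1.4
```

```text
(300, 788, 3)
9.7 [514.7386757  29.7197454 107.1197982] 42.701762998616516 0.0 [-0.75934515  0.60169677  0.28164981]
```

View pics/c4.png

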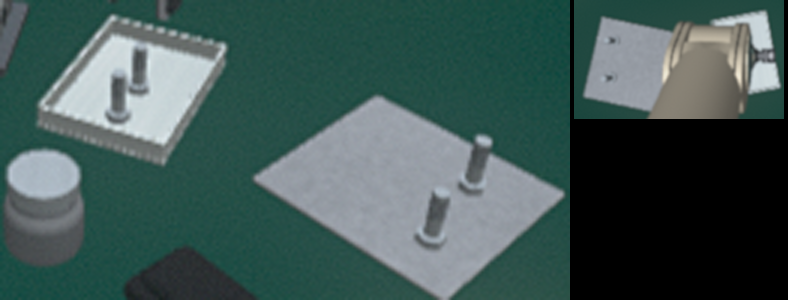

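Two bolts stand in the tray (crop (118,97),(139,70)), two on the pad. Next bolt 0.

Call:
{"method": "carry_out", "body": {
  "deltas": [0,0,0,0.0067,-0.0542,0,0,0,0,0,0.0067,-0.0542,0,0,0,0,0,0.0067,-0.0542,0,0,0,0,0,0.0067,-0.0542,0,0,0,0,0,0.0067,-0.0542,0,0,0,0,0,0,0,0.03,0,0,0,0,0,0,0.031,0,0,0,0,0,0,0,0,0,0,0,0,0,0,1,0,0,0,0,0,0,1,0,0,0,0,0,0,1]
}}

```text
clock: 11.08
eef_pos: [549.5, 301.0, 48.1]
tool_rot: [-3.141, -0.001, -0.0]
force: [-0.0, 0.3, 0.1]
width: 9.5
gripper_force: 58.5
```

Call:
{"method": "carry_out", "body": {
  "deltas": [0,0,0,0,0,-0.03,1,0,0,0,0,0,-0.03,1,0,0,0,-0.0155,0.0558,0,1,0,0,0,-0.0155,0.0558,0,1,0,0,0,-0.0155,0.0558,0,1,0,0,0,-0.0155,0.0558,0,1,0,0,0,-0.0155,0.0558,0,1,0,0,0,0,0,0.03,1,0,0,0,0,0,0.022,1,0,0,0,0,0,0,1,0,0,0,0,0,0,1]
}}

```text
clock: 12.45
eef_pos: [472.0, 21.9, 55.8]
tool_rot: [-3.142, -0.001, 0.0]
force: [-0.2, 0.1, -0.5]
width: 9.9
gripper_force: 58.7
```

Call:
{"method": "carry_out", "body": {
  "deltas": [0,0,0,0,0,0.008,1,0,0,0,0,0,0,1,0,0,0,0,0,0,0,0,0,0,0,0,0,0,0,0,0,0,0,-0.025,0,0,0,0,0,0,-0.05,0,0,0,0,0,0,-0.05,-0.4,0,0,0,0,0.056,-0.05,-0.4,0,0,0,0,0.056,0,-0.4,0,0,0,0,0.056,0,-0.4]
}}

```text
clock: 13.7
eef_pos: [471.7, -138.2, 214.7]
tool_rot: [3.141, -0.002, 0.001]
force: [0.1, 0.1, 0.1]
width: 59.8
gripper_force: 0.0
```

```bash
python3 look.py pics/c5.png scene 180 120 190 150 4; python3 - <<'E'
from h import *
np.savez("im2.npz",top=avg("top",3))
E
```

```text
(600, 764, 3)
13.85 [ 470.72490041 -140.60201995  213.91928973] 60.00597375067015 0.0 [ 0.75338206  1.42821385 -0.14966802]
```

View pics/c5.png

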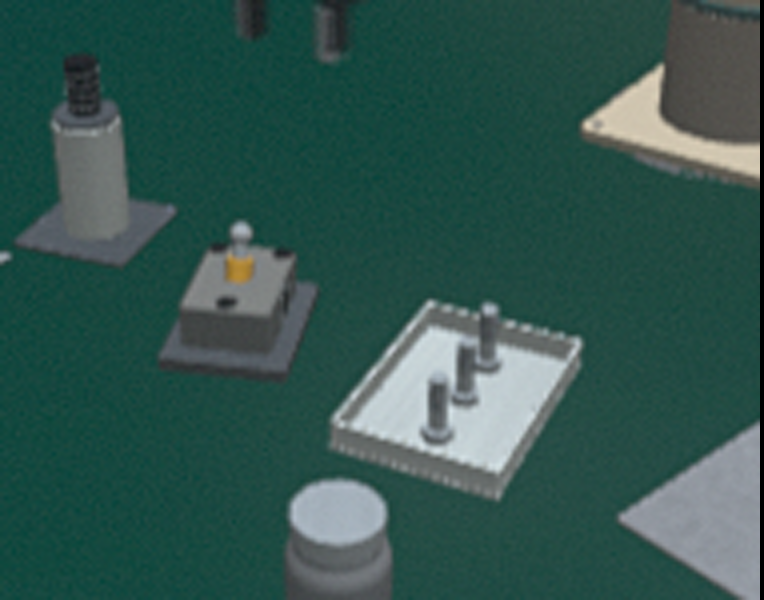

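Three bolts stand in the tray (crop (438,405),(466,372),(488,337)); gun grip end (82,62), ball (240,231). Now above the gun.

Call:
{"method": "carry_out", "body": {
  "deltas": [0,0,0,0.0025,0.0486,0,-0.4,0,0,0,0.0025,0.0486,0,-0.4,0,0,0,0.0025,0.0486,0,-0.4,0,0,0,0.0025,0.0486,0,-0.4,0,0,10.6,0,0,0,-0.4,0,0,10.6,0,0,0,-0.4,0,0,10.6,0,0,0,-0.4,0,0,10.6,0,0,0,-0.4,0,0,10.6,0,0,0,-0.4,0,0,10.6,0,0,0,-0.4,0,0,0,0,0,0,-0.4]
}}

```text
clock: 15.38
eef_pos: [482.4, -329.1, 213.2]
tool_rot: [3.141, 0.001, -1.105]
force: [0.2, 0.2, 0.6]
width: 59.6
gripper_force: 0.0
```

```bash
cat > pl.py <<'E'
from h import *
from scipy.spatial.transform import Rotation as Ro
np.set_printoptions(precision=4,suppress=True)
def where():
    s=ctrl.read_state();return s["eef_pos"],Ro.from_euler("xyz",s["tool_rot"]),s
def to(p,R=None):
    e,r,s=where();print("pos",e,"q",s["qpos"],"F",s["force"],"w",s["width"])
    print("shift(m,tool)",r.inv().apply(np.array(p)-e)/1000)
    if R is not None: print("turn(deg)",np.degrees((r.inv()*R).as_rotvec()))
E
python3 - <<'E'
from pl import *
to([481.5,-340.5,126]);print(where()[1].as_euler("xyz",degrees=True))
E
```

```text
pos [ 482.3612 -329.1352  213.2351] q [ 0.2545  0.6195  0.4729  1.7553 -0.3585  0.8543 -1.7849] F [0.1856 0.2201 0.6352] w 59.64486492480441
shift(m,tool) [0.0099 0.0059 0.0872]
[179.9838   0.0581 -63.3058]
```

Call:
{"method": "carry_out", "body": {
  "deltas": [0,0,0,0.0099,0.0059,0,-0.4,0,0,0,0,0,0.03,-0.4,0,0,0,0,0,0.03,-0.4,0,0,0,0,0,0.027,-0.4,0,0,0,0,0,0,-0.4,0,0,0,0,0,0,1,0,0,0,0,0,0,1,0,0,0,0,0,0,1,0,0,0,0,0,0,1]
}}

```text
clock: 16.5
eef_pos: [481.6, -343.5, 128.3]
tool_rot: [-3.14, -0.003, -1.11]
force: [-0.3, 0.9, 7.9]
width: 24.4
gripper_force: 58.7
```

Call:
{"method": "carry_out", "body": {
  "deltas": [0,0,0,0,0,-0.0015,-0.4,0,0,0,0,0,0,-0.4,0,0,-9.92,0,0,0,-0.4,0,0,-9.92,0,0,0,-0.4,0,0,-9.92,0,0,0,-0.4,0,0,-9.92,0,0,0,-0.4,0,0,-9.92,0,0,0,-0.4,0,0,-9.92,0,0,0,-0.4,0,0,-9.92,0,0,0,-0.4,0,0,-9.92,0,0,0,-0.4,0,0,-9.92,0,0,0,-0.4,0,0,0,0,0,0,-0.4]
}}

```text
clock: 18.0
eef_pos: [480.2, -342.9, 128.0]
tool_rot: [-3.141, -0.0, 0.446]
force: [-0.3, 0.2, 0.1]
width: 60.0
gripper_force: 0.0
```

```bash
python3 - <<'E'
from pl import *
to([481.6,-343,127.5]);print(where()[1].as_euler("xyz",degrees=True))
E
```

```text
pos [ 480.1904 -342.8534  127.9693] q [ 0.5934  0.6984 -0.0327  1.7967  0.0343  0.6475 -0.5837] F [-0.2743  0.1904  0.0986] w 60.0286117655142
shift(m,tool) [0.0012 0.0007 0.0005]
[-179.9665   -0.0046   25.5601]
```

Call:
{"method": "carry_out", "body": {
  "deltas": [0,0,0,0.0012,0.0007,0,-0.4,0,0,0,0,0,0,-0.4,0,0,0,0,0,0,1,0,0,0,0,0,0,1,0,0,0,0,0,0,1,0,0,0,0,0,0,1]
}}

```text
clock: 18.75
eef_pos: [482.0, -342.7, 128.3]
tool_rot: [3.142, -0.0, 0.448]
force: [-0.2, 1.3, 2.7]
width: 24.9
gripper_force: 58.7
```

Call:
{"method": "carry_out", "body": {
  "deltas": [0,0,0,0,0,-0.02,1,0,0,0,0,0,-0.03,1,0,0,0,0,0,-0.03,1,0,0,0,0,0,-0.03,1,0,0,0,0,0,-0.02,1,0,0,0,0,0,0,1]
}}

```text
clock: 19.5
eef_pos: [482.3, -343.3, 258.9]
tool_rot: [3.14, -0.001, 0.448]
force: [0.2, -0.5, -4.0]
width: 24.6
gripper_force: 59.5
```

```bash
cat >> pl.py <<'E'
ball=np.array([522.6,-151.2,75.9]);yaw=25.7;th=21.77
Rn=Ro.from_euler("xyz",[180,-th,yaw],degrees=True);n=-Rn.apply([0,0,1])
E
python3 - <<'E'
from pl import *
print(n);to(ball+150*n,Rn)
E
```

```text
[-0.3342 -0.1608  0.9287]
pos [ 482.3018 -343.2956  258.8955] q [ 0.5941  0.5325 -0.0356  1.6765  0.0227  0.9308 -0.573 ] F [ 0.151  -0.4927 -3.9863] w 24.614699340593564
shift(m,tool) [ 0.0638 -0.1557  0.0435]
turn(deg) [ 0.1184 21.7073 -0.0143]
```

Call:
{"method": "carry_out", "body": {
  "deltas": [0,0,0,0.016,-0.039,0.005,1,0,0,0,0.016,-0.039,0.005,1,0,0,0,0.016,-0.039,0.005,1,0,0,0,0.016,-0.039,0.005,1,0,7.24,0,0,0,0,1,0,7.24,0,0,0,0,1,0,7.23,0,0,0,0,1,0,0,0,0,0,0,1,0,0,0,0,0,0,1]
}}

```text
clock: 20.62
eef_pos: [472.2, -174.3, 237.7]
tool_rot: [-3.141, -0.377, 0.448]
force: [0.4, 0.2, -3.2]
width: 24.4
gripper_force: 60.1
```

```bash
python3 - <<'E'
from pl import *
to(ball+150*n,Rn)
E
python3 look.py pics/c6.png scene 185 90 110 130 4.5 top 250 160 65 75 4.3
```

```text
pos [ 472.1952 -174.3018  237.7075] q [ 0.7796  0.394  -0.3811  2.1379 -0.3694  0.4202 -0.358 ] F [ 0.3769  0.2258 -3.2078] w 24.374381679884802
shift(m,tool) [-0.0085  0.0011  0.0209]
turn(deg) [-0.0505  0.163  -0.0194]
(585, 783, 3)
20.925 [ 472.8899531  -173.189939    238.28667266] 24.81837251926491 60.07459044456482 [-0.46625313  0.37725658 -3.67036269]
```

View pics/c6.png

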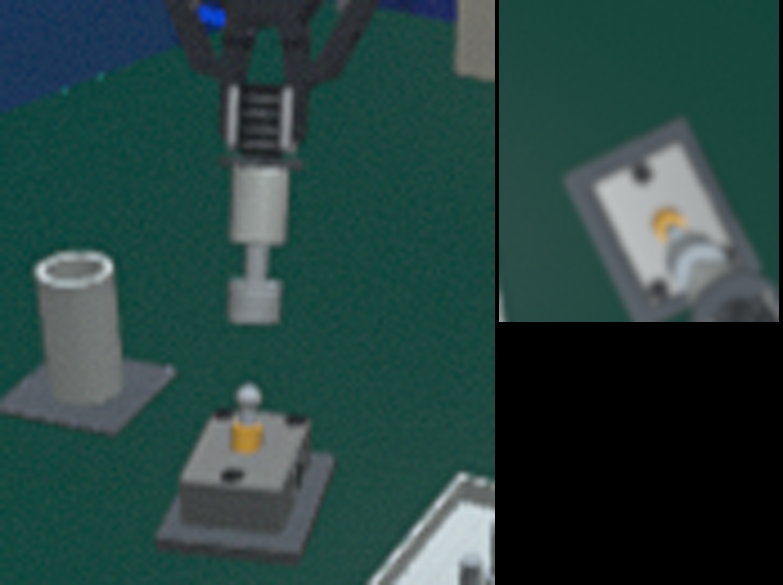

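Gun held tilted above the nipple: mouth at scene crop (254,315), barrel end (258,238), ball (249,397); in top crop ball (678,235).

```bash
python3 - <<'E'
from pl import *
e,r,s=where();a=-r.apply([0,0,1]);print(e,a)
f=lambda p:(p-np.array([185,90])+.5)*4.5-.5
g=lambda p:(p-np.array([250,160])+.5)*4.3-.5+np.array([499,0])
for k,d in(("mouth",121.3),("barrel end",73.3),("flange top",22.3)): print(k,f(proj("scene",e-d*a)),g(proj("top",e-d*a)))
for k,d in(("ball",0),("base top",-17),("foot",-30)): print(k,f(proj("scene",ball+d*n)),g(proj("top",ball+d*n)))
E
```

```text
[ 472.89   -173.1899  238.2867] [-0.3329 -0.1609  0.9291]
mouth [252.558  318.7547] [691.3312 253.2542]
barrel end [256.5903 240.4617] [713.8468 282.0014]
flange top [260.9555 155.703 ] [740.5623 316.111 ]
ball [249.1484 396.0889] [678.8138 237.7202]
base top [247.7503 422.7325] [671.9758 228.9447]
foot [246.687  442.9959] [666.899  222.4294]
```

```bash
python3 - <<'E'
from pl import *
e,r,s=where();a=-r.apply([0,0,1])
S=avg("scene",4);T=np.load("im.npz")["top"]
R=S[...,0]  # red: dark on green bench
def edges(y,x0):
    row=R[y];bg=np.median(np.r_[row[x0-16:x0-10],row[x0+10:x0+16]]);c=row[x0-1:x0+2].mean();h=(bg+c)/2
    i=x0
    while row[i]>h:i-=1
    l=i+(h-row[i])/(row[i+1]-row[i])
    i=x0
    while row[i]>h:i+=1
    rr=i-1+(row[i-1]-h)/(row[i-1]-row[i]);return l,rr
P=[proj("scene",e-d*a) for d in(40,121)]
for y in list(range(128,142))+list(range(154,160)):
    t=(y-P[0][1])/(P[1][1]-P[0][1]);x=P[0][0]+t*(P[1][0]-P[0][0]);l,q=edges(y,int(round(x)));print(y,"pred %.2f obs %.2f w %.2f"%(x,(l+q)/2,q-l))
B=proj("scene",ball);print("ball pred",B)
for y in(175,176,177,178,179): 
    l,q=edges(y,int(round(B[0])));print(y,(l+q)/2,q-l)
print("column",S[168:186,int(round(B[0])),0].round())
print("cupcol",S[150:168,int(round(P[1][0])),0].round(), P[1])
B=proj("top",ball);print("top ball pred",B);x,y=B.round().astype(int)
hs=cv2.cvtColor(T.clip(0,255).astype(np.uint8),cv2.COLOR_RGB2HSV)
print(hs[y-5:y+6,x-6:x+6,1]);print(x-6,y-5)
E
```

```text
128 pred 242.41 obs 242.70 w 12.06
129 pred 242.35 obs 242.57 w 11.95
130 pred 242.30 obs 242.54 w 12.01
131 pred 242.25 obs 242.49 w 12.01
132 pred 242.20 obs 242.48 w 12.01
133 pred 242.15 obs 242.46 w 11.94
134 pred 242.10 obs 242.44 w 11.98
135 pred 242.05 obs 242.42 w 11.91
136 pred 241.99 obs 242.34 w 11.97
137 pred 241.94 obs 242.33 w 11.94
138 pred 241.89 obs 242.25 w 11.89
139 pred 241.84 obs 242.16 w 11.77
140 pred 241.79 obs 242.08 w 11.75
141 pred 241.74 obs 241.97 w 11.86
154 pred 241.07 obs 241.36 w 11.16
155 pred 241.02 obs 241.31 w 11.02
156 pred 240.96 obs 241.13 w 10.96
157 pred 240.91 obs 241.11 w 10.98
158 pred 240.86 obs 241.07 w 10.95
159 pred 240.81 obs 241.01 w 10.94
ball pred [239.9774 177.6309]
175 239.86708595387842 3.2008385744234715
176 239.73279016337645 4.218785454958038
177 239.83626043322735 4.917006160572328
178 239.90324480181937 5.201226445743998
179 239.90526669637342 5.016362172346106
column [ 27.  23.  28.  23.  27.  18.  36.  98. 152. 171. 153. 118.  96. 119.
 130. 129. 153. 178.]
cupcol [128. 130. 134. 134. 137. 136. 132. 131. 132. 135. 136. 109.  41.  18.
  33.  21.  27.  20.] [240.7407 160.3377]
top ball pred [291.4334 214.9001]
[[ 33  93 144 154 150 143 117  74  28   3   6   6]
 [ 41 113 151 144 130 124 120  96  49   7   6   4]
 [ 36 110 146 124  80  57  65  69  44   9   4   4]
 [ 23  91 133 109  35  12   6   8  12   5   6   4]
 [ 10  60 107  98  25  25  28  24  16  11   6   6]
 [  3  27  68  75  24  22  31  30  24  15   7   4]
 [  4   4  26  36   9  21  28  27  23  12   6   4]
 [  6   6   3   6   5  16  21  20  13   8   4   4]
 [  5   6   6   6   7   9  10   9   7   6   4   4]
 [  4   6   4   6   4   6   4   6   4   3   6   4]
 [  4   6   4   4   4   4   4   4   4   6   4   4]]
285 210
```

Sub-pixel check agrees within ~1 mm; slight ball correction to (523.0, -151.7, 76.2).

```bash
sed -i 's/^ball=.*;yaw/ball=np.array([523.0,-151.7,76.2]);yaw/' pl.py; cat >> pl.py <<'E'
def rel():
    e,r,s=where();d=Rn.inv().apply(e-ball);print("t",s["clock"],"rel tool xyz",d,"seat gap %.1f"%(-d[2]-110.3),"tilt err",np.degrees((Rn.inv()*r).as_rotvec()),"F tool",r.inv().apply(s["force"]),"w",s["width"])
E
python3 - <<'E'
from pl import *
rel();to(ball+150*n,Rn)
E
```

```text
t 21.125 rel tool xyz [   8.5919   -1.8236 -171.0157] seat gap 60.7 tilt err [ 0.0034 -0.0637 -0.0381] F tool [-1.463  -0.4296  3.4992] w 24.691161905745428
pos [ 472.2467 -174.1021  238.2054] q [ 0.7812  0.3929 -0.3828  2.1389 -0.3719  0.4189 -0.3548] F [-0.2449  0.358  -3.7922] w 24.691161905745428
shift(m,tool) [-0.0086  0.0018  0.021 ]
turn(deg) [-0.0034  0.0637  0.0381]
```

Call:
{"method": "carry_out", "body": {
  "deltas": [0,0,0,-0.0043,0.0009,0.01,1,0,0,0,-0.0043,0.0009,0.011,1,0,0,0,0,0,0.01,1,0,0,0,0,0,0,1,0,0,0,0,0,0,1]
}}

```text
clock: 21.75
eef_pos: [476.1, -174.6, 206.1]
tool_rot: [-3.141, -0.379, 0.448]
force: [0.5, 0.4, -4.1]
width: 24.7
gripper_force: 60.1
```

```bash
python3 - <<'E'
from pl import *
rel()
E
```

```text
t 21.75 rel tool xyz [  -0.3131    0.2647 -140.0294] seat gap 29.7 tilt err [ 0.0022 -0.0519  0.0168] F tool [-0.9508 -0.2039  4.0078] w 24.692010890917388
```

Call:
{"method": "carry_out", "body": {
  "deltas": [0,0,0,0.0003,-0.0003,0.006,1,0,0,0,0,0,0.005,1,0,0,0,0,0,0.004,1,0,0,0,0,0,0,1,0,0,0,0,0,0,1]
}}

```text
clock: 22.38
eef_pos: [481.0, -171.9, 192.3]
tool_rot: [3.142, -0.379, 0.448]
force: [0.0, 0.8, -3.5]
width: 24.8
gripper_force: 60.1
```

```bash
python3 - <<'E'
from pl import *
rel()
E
```

```text
t 22.375 rel tool xyz [  -0.1609   -0.0069 -125.1303] seat gap 14.8 tilt err [-0.0102 -0.0598  0.0169] F tool [-0.9553 -0.7641  3.3998] w 24.75097963008153
```

Call:
{"method": "carry_out", "body": {
  "deltas": [0,0,0,0,0,0.002,1,0,0,0,0,0,0.002,1,0,0,0,0,0,0.002,1,0,0,0,0,0,0,1]
}}

```text
clock: 22.88
eef_pos: [483.4, -170.9, 186.7]
tool_rot: [3.141, -0.379, 0.448]
force: [0.8, 0.5, -2.2]
width: 25.1
gripper_force: 60.3
```

```bash
python3 - <<'E'
from pl import *
rel()
E
```

```text
t 22.875 rel tool xyz [   0.0912    0.1349 -119.0021] seat gap 8.7 tilt err [-0.0277 -0.0375  0.0146] F tool [ 0.0655 -0.1217  2.4294] w 25.053136545337757
```

Call:
{"method": "carry_out", "body": {
  "deltas": [0,0,0,0,0,0.002,1,0,0,0,0,0,0.002,1,0,0,0,0,0,0.002,1,0,0,0,0,0,0,1]
}}

```text
clock: 23.38
eef_pos: [485.2, -169.6, 180.8]
tool_rot: [-3.141, -0.379, 0.448]
force: [3.4, 1.3, -6.1]
width: 24.4
gripper_force: 59.9
```

```bash
python3 - <<'E'
from pl import *
rel()
E
```

```text
t 23.375 rel tool xyz [  -0.0541   -0.2365 -112.6515] seat gap 2.4 tilt err [ 0.0254 -0.0588  0.0089] F tool [1.0849 0.2763 7.0232] w 24.398309631274184
```

Axial force flipped to a pull: jaws have snapped over the ball. Keep pressing.

Call:
{"method": "carry_out", "body": {
  "deltas": [0,0,0,0,0,0.002,1,0,0,0,0,0,0.002,1,0,0,0,0,0,0.002,1,0,0,0,0,0,0,1,0,0,0,0,0,0,1]
}}

```text
clock: 24.0
eef_pos: [486.7, -169.1, 176.2]
tool_rot: [3.141, -0.379, 0.448]
force: [-3.3, -0.3, 6.4]
width: 24.4
gripper_force: 61.1
```

```bash
python3 - <<'E'
from pl import *
rel()
E
```

```text
t 24.0 rel tool xyz [  -0.2484   -0.0732 -107.7607] seat gap -2.5 tilt err [-0.0242 -0.06    0.0171] F tool [-0.5023 -1.12   -7.0726] w 24.352391628703742
```

Call:
{"method": "carry_out", "body": {
  "deltas": [0,0,0,0,0,0.002,1,0,0,0,0,0,0.002,1,0,0,0,0,0,0.002,1,0,0,0,0,0,0,1,0,0,0,0,0,0,1,0,0,0,0,0,0,1]
}}

```text
clock: 24.75
eef_pos: [488.7, -168.1, 170.8]
tool_rot: [3.141, -0.379, 0.448]
force: [-3.9, -0.2, 8.0]
width: 24.8
gripper_force: 61.2
```

```bash
python3 - <<'E'
from pl import *
for i in range(6): rel();ctrl.get_image("scene")
E
python3 look.py pics/c7.png scene 195 115 90 100 5.5
```

```text
t 24.75 rel tool xyz [  -0.2058   -0.0776 -101.9674] seat gap -8.3 tilt err [-0.0293 -0.0506  0.0141] F tool [-0.3791 -1.5273 -8.7926] w 24.77502940645131
t 24.8 rel tool xyz [  -0.2011   -0.0241 -101.9791] seat gap -8.3 tilt err [-0.0346 -0.0482  0.0192] F tool [-0.2077 -1.6264 -9.085 ] w 24.69141857406417
t 24.85 rel tool xyz [  -0.226    -0.063  -101.9749] seat gap -8.3 tilt err [-0.0321 -0.0513  0.0142] F tool [ 0.1731 -1.5203 -9.4926] w 24.38222442170516
t 24.9 rel tool xyz [  -0.2364   -0.0511 -101.982 ] seat gap -8.3 tilt err [-0.0312 -0.0501  0.0203] F tool [ -0.6483  -1.8394 -10.0218] w 24.825561042218904
t 24.95 rel tool xyz [  -0.217    -0.0691 -101.9833] seat gap -8.3 tilt err [-0.0307 -0.0498  0.0144] F tool [-0.2304 -0.9444 -9.8261] w 24.741086707997308
t 25.0 rel tool xyz [  -0.2203   -0.0427 -101.991 ] seat gap -8.3 tilt err [-0.0337 -0.0499  0.0181] F tool [-0.5711 -2.2957 -9.0005] w 24.562044661205242
(550, 499, 3)
25.2 [ 488.68786515 -168.14689077  170.81953801] 24.70853835265459 61.24378323554993 [-4.04764621  0.0591579   8.62389157]
```

View pics/c7.png

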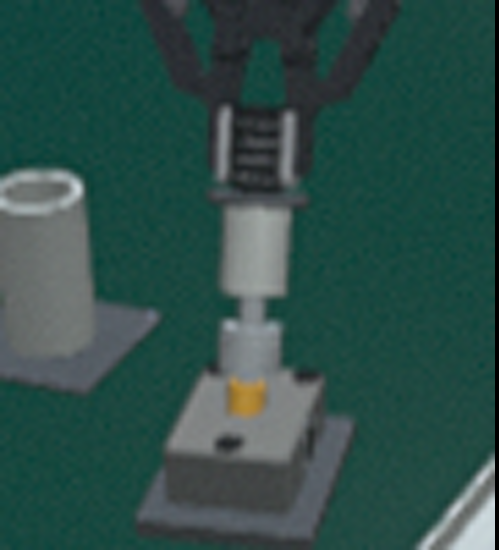

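The picture shows the cup over the ball in line with the nipple, with only a short length of shank showing (crop (252,310)). Axial load is about 13 N, so the spring is near half travel.

```bash
python3 -c "
from cell import ctrl
print(ctrl.finish_job())"
```

```text
the job is handed in; nothing more can be done
None
```

I handed the job in at about 25 s of the 72 s. Three bolts stand in the tray and one is left on the pad. The gun is gripped and snapped onto the nipple, pressed at about 13 N (roughly half its spring travel), and the arm did not go near the mouse, jar or screwdriver.

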